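# Clear the roller chute and plug the interlock back in

## Task

Square steel offcuts have got in among the brass rollers in the feed chute. First pull the yellow interlock plug out of its black socket block and stand it on the table well beside it; then push the lowest offcut, stuck under the blue lips near the foot, back up the chute until it is out from under them, lift it out, and lift out every other offcut too, laying them all in the red scrap tray so that all the rollers run down to the yellow stop. Only then push the plug fully home in the socket again, and do not disturb the tin, the spray can, the tape and the magnet standing around.

Things in the scene. Friction and masses are not known exactly. Their poses are not given: they have to be found in the camera images.
- chute: fixed aluminium feed chute on a grey base 360 x 90 mm. Origin on the table, on the centre line, under the inner face of the yellow foot stop; x (level) points uphill along the chute, y across, z up. Channel floor slopes up at 7 degrees: its height is 30 mm + 0.1228 * x, x from 0 (stop) to 350 mm. Channel 62 mm wide inside
- lip_end (a point): centre of the channel floor where the blue lips end (x = 124 mm). From the stop to here two lips roof the channel's sides, undersides 30 mm and tops 34 mm above the floor (square to it); through the 44 mm wide open slot between them a finger can reach down, but a part under them cannot be lifted. Offcuts stay put by friction; pushing a row takes up to 12 N
- channel_top (a point): centre of the channel floor at its upper end (x = 345 mm). From the lip end up to here the channel is open, with side walls only 10 mm above the floor (74 mm wide outside), so that parts can be taken by their two ends above the walls. Parts in a row touch: lift one square to the sloping floor (up and slightly downhill), or it may drag the next roller up out of line
- stop_top (a point): top middle of the yellow foot stop, 20 mm above the floor; rollers rest against its uphill face
- offcut_1: a sawn length of dark square steel bar with bright sawn ends, 24 x 58 x 24 mm; origin at its centre, y along its 58 mm length, 0.20 to 0.29 kg. It starts under the blue lips, its centre 80 mm uphill of the stop, with the channel below it empty
- offcut_2: a sawn length of dark square steel bar with bright sawn ends, 24 x 58 x 24 mm; origin at its centre, y along its 58 mm length, 0.20 to 0.29 kg. Starts in the open part of the chute, lying across it
- offcut_3: a sawn length of dark square steel bar with bright sawn ends, 24 x 58 x 24 mm; origin at its centre, y along its 58 mm length, 0.20 to 0.29 kg. Starts in the open part of the chute, lying across it; may be absent
- offcut_4: a sawn length of dark square steel bar with bright sawn ends, 24 x 58 x 24 mm; origin at its centre, y along its 58 mm length, 0.20 to 0.29 kg. Starts in the open part of the chute, lying across it; may be absent
- roller_1: a brass round roller, 24 mm diameter, 60 mm long, 0.15 kg, lying across the chute; origin at its centre, y along its axis; it rolls freely down the chute as soon as nothing holds it (x and z turn with it)
- roller_2: a brass round roller, 24 mm diameter, 60 mm long, 0.15 kg, lying across the chute; origin at its centre, y along its axis; it rolls freely down the chute as soon as nothing holds it (x and z turn with it)
- roller_3: a brass round roller, 24 mm diameter, 60 mm long, 0.15 kg, lying across the chute; origin at its centre, y along its axis; it rolls freely down the chute as soon as nothing holds it (x and z turn with it)
- scrap_tray: fixed open red tray, 200 (x) x 150 (y) x 40 mm high, walls and floor about 4 mm; origin at the centre of its underside
- plug: loose interlock plug, at the start fully home in the socket: steel stem 36 (x) x 28 (y) x 18 mm high, above it a yellow grip 46 (x) x 34 (y) x 34 mm, 52 mm high in all, about 0.15 kg; origin at the centre of the stem's underside. It fits its socket either way round (half turn)
- socket: fixed black socket block 100 x 84 x 36 mm high; origin at the centre of its underside; the hole's long side lies along x
- socket_mouth (a point): centre of the socket hole's mouth, on the block's top, 36 mm above the table; hole 38.5 (x) x 30.5 (y) mm, 21 mm deep, with a small chamfer. Fully home, the yellow grip rests on the block's top and the plug's origin is 18 mm below the mouth
- thinner_tin: round paint tin 77 mm across, 77 mm high, a bystander; origin at the centre of its underside
- spray_can: spray can with green cap, 52 mm across, 171 mm high, a bystander; origin at the centre of its underside
- tape_roll: grey roll of tape 98 mm across, 48 mm high, a bystander; origin at the centre of its underside
- magnet: red welding magnet 66 x 85 x 16 mm, a bystander; origin at the centre of its underside
There are look-alikes about, which are no part of the job. What is shaped like the offcut_4 but green or white is not meant. Leave any white look-alike of the plug alone.

How it is judged:
By the outcome, as a careful person would: the job done as asked, in the order asked, and still so for the second after the job is handed in, with the robot touching nothing.
Of offcut_3, offcut_4 only 1 to 2 are there at a start; the rules pass over those that are not, and their reading is None.
At some moment in a run one of plug may be knocked a few centimetres aside while the robot is not near it.
Once in a run the grip may slacken for a moment while it holds something.
It also fails if it takes over 200 s, if anything falls off the work surface, if the arm or the gripper's body presses on something with over 40 N, if the wrist force passes 120 N, or if a joint passes its speed limit or range.

## Robot

A 6-joint arm with a two-finger parallel gripper is mounted at the origin on a cart in front of the work surface, level with it; the furniture and walls round the work are solid. World frame = base frame: x ahead of the robot, y to its left, z up, the work surface at z = 0. Lengths are in m, angles in rad, forces in N, time in s.
With the tool pointing down it reaches from about 0.375 to 0.975 m from the base axis. Payload 3.8 kg.
Tool frame: the origin (TCP) lies at the very end of the fingers, on their centre line; the grasp point (between the pads) lies 19 mm behind it; z points along the fingers, y is the line along which they close (so a half turn about z gives the same grasp; the last joint's range is limited). The gripper opens to 85 mm and grips with 20 to 120 N. Pads are 22 mm wide; open, the fingers measure 114 mm over their backs; the gripper's body (76 mm by 85 mm) begins 54 mm behind the grasp point. The pads swing forward as they close: fully open they stand 13 mm farther back than shut.
Start: joints at [1.095, 0.264, 1.604, -0, 1.274, -0.037], TCP at [0.287, 0.611, 0.231] pointing down, gripper open.
Joint ranges: [-2.63, 2.63], [-0.94, 2.18], [0.31, 2.57], [-1.31, 4.45], [0, 2.66], [-2.55, 2.55]. Speed limits (rad/s): [2.57, 2.57, 3.14, 3.14, 3.14, 3.14].

## Interface

Orientations are given as a rotation vector (axis times angle).
In Python, from workcell import monitor, viewer, job gives the robot as it stands. The module is installed in compiled form; this text tells all that it offers.
- The arm moves only by the tool step_arm, never from a script. Its argument "series" is one flat list of numbers, 4 for each row, row after row: the shift along the tool's x, y, z in m, then the turn about the tool's z in rad. A call has 1 to 8 rows; each row is the pose to reach, as a shift and turn from the pose commanded when the call began, along the tool's axes at that moment; what a row does not reach only later rows make up. A row lasts 1/8 s, in which the tool goes at most 62.5 mm and 10.7 degrees, less where a joint would pass 70% of its speed; a pose out of reach is approached as far as the arm can. A call with a gripper value outside its range is refused whole. "gripper" is the opening, from 0 (shut) to 1 (fully open), set as the call begins (left out, the last holds). The fingers move at their own pace and stop on an object; "newtons" is the grip in N (left out, the last holds). Time passes only in rows, so rows that repeat a pose let the fingers close. It gives the time, the measured TCP pose, the force, the opening and the grip force at its end, in the units of the state.
- monitor.read_state(): the state, without advancing time (a new reading comes with each control period).
- viewer.read_camera(name): name is "side" or "top"; returns a dict with "image" (400x640x3 uint8, red, green, blue), "intrinsics" (3x3 intrinsics, pixels), "T" (4x4, takes a point from camera to world coordinates). Camera axes: x right, y up, looking along -z (the intrinsics and any distortion apply to the point x, -y, -z); pixel columns grow to the right and rows downward; lengths in m; the calibration is good to about 2 mm. A picture is of the moment at which its call begins. There is no depth.
- job.finish_job(): hands the job in; it is judged then, once.
Trained networks look in a picture, given as the dict that the camera call returned (one of the last four; its "shot" number tells which), for a name from the list of things; names that differ only in an ending like _2 or _b are one class to them, and where a whole thing is asked for, a point or a joint stands for the part that bears it (a point fixed in the world has none). Each returns a list of dicts, best first, with "score" (0 to 1); they miss things now and then, are a little off and sometimes report something else, mostly with a low value. They report only what shows in the picture. A call takes as long as a camera call. They do not tell look-alikes from the thing itself.
- viewer.boxes_of(picture, label): "extent" ([centre column, centre row, width, height] in pixels, round what is visible of it).
- viewer.spot_point(picture, label): "point" ([column, row] in pixels: a listed point, or the origin of a listed thing).
The state is a dict: "time": time; "q": joint angles; "joint_vel": joint speeds; "joint_torque": joint torques, N m; "tool_pos": TCP position; "tcp_rot": TCP orientation; "wrist_force": force on the tool from outside, world axes, zero at the start; "torque": the same for the moment, N m; "width": opening from 0.0 (shut) to 1.0 (fully open); "grip_force": force on a finger pad.
Only numpy, scipy, OpenCV 4.12 (cv2) and the standard library are available. Lean on these libraries where they do the work, as an engineer would, in place of code of your own. Each camera call takes 0.05 s, during which the arm holds its last target. There are 200 camera calls.

## Working session

There is one attempt and no reset: what is moved stays moved. The work goes in short steps, Python scripts to look and compute and a tool call to move; the robot and the scene stay as the last step left them, time stands still between calls to the robot, and variables do not carry over. Pictures are saved under pics/ and viewed, at most 14 in all, crops included, and the job is handed in when it is done.

Besides the shell and the picture viewer there is one more tool, called after "Emit:" as a command line: name --argument value ..., lists and objects as JSON in quotes. step_arm: Moves the arm, as the interface text tells. Its arguments: {"type":"object","properties":{"series":{"type":"array"},"gripper":{"type":"number"},"newtons":{"type":"number"}},"required":["series"]}

```bash
mkdir -p pics
cat > h.py <<'E'
import numpy as np, cv2
from workcell import monitor, viewer, job
from scipy.spatial.transform import Rotation as R
def ray(p,uv):
    K=p["intrinsics"];T=p["T"]
    d=np.linalg.inv(K)@[uv[0],uv[1],1.]; d=T[:3,:3]@np.array([d[0],-d[1],-d[2]])
    return T[:3,3],d
def at_z(p,uv,z):
    o,d=ray(p,uv); return o+d*(z-o[2])/d[2]
def proj(p,X):
    T=p["T"];c=T[:3,:3].T@(np.array(X)-T[:3,3]);v=p["intrinsics"]@np.array([c[0],-c[1],-c[2]]);return v[:2]/v[2]
def tri(p1,a,p2,b):
    o1,d1=ray(p1,a);o2,d2=ray(p2,b);d1/=np.linalg.norm(d1);d2/=np.linalg.norm(d2)
    s=np.linalg.lstsq(np.c_[d1,-d2],o2-o1,rcond=None)[0];A=o1+s[0]*d1;B=o2+s[1]*d2
    return (A+B)/2,np.linalg.norm(A-B)
def save(p,n,box=None,k=1):
    im=p["image"][:,:,::-1]
    if box: im=im[box[1]:box[3],box[0]:box[2]]
    cv2.imwrite("pics/"+n,cv2.resize(im,None,fx=k,fy=k,interpolation=cv2.INTER_CUBIC))
E
python3 - <<'E'
from h import *
np.set_printoptions(precision=3,suppress=True)
s=viewer.read_camera("side");t=viewer.read_camera("top")
save(s,"s0.png");save(t,"t0.png")
for p,n in((s,"side"),(t,"top")):
    print(n,p.keys(),p["T"][:3].tolist(),p["intrinsics"].tolist())
    for l in ["lip_end","channel_top","stop_top","socket_mouth","plug","scrap_tray","offcut_1","roller_1","chute","thinner_tin","spray_can","tape_roll","magnet"]:
        print(l,[(np.round(d["point"],1).tolist(),round(d["score"],2)) for d in viewer.spot_point(p,l)])
E
```

```text
side dict_keys(['image', 'intrinsics', 'T', 'shot']) [[0.8324611413650634, 0.2648756504703783, -0.4866716941687378, 0.07039827280304634], [-0.5538577078993231, 0.42285871836368377, -0.7172392513689769, -0.7232226230015836], [0.0158141556108301, 0.8666206748582198, 0.49871687197306613, 0.5781991526495804]] [[369.37574794020475, 0.0, 315.9878161265514], [0.0, 369.37574794020475, 199.39139440900766], [0.0, 0.0, 1.0]]
lip_end [([279.8, 205.2], 0.81)]
channel_top [([334.5, 233.8], 0.75)]
stop_top [([258.0, 184.4], 0.92), ([294.2, 208.8], 0.4)]
socket_mouth [([347.5, 214.0], 0.73), ([282.6, 197.3], 0.61)]
plug [([382.7, 210.8], 0.75), ([347.8, 220.5], 0.7)]
scrap_tray [([384.5, 287.1], 0.55)]
offcut_1 [([323.5, 219.9], 0.78), ([284.9, 272.2], 0.69), ([292.2, 209.7], 0.65), ([269.5, 197.2], 0.58), ([263.9, 243.4], 0.56), ([333.5, 181.1], 0.43)]
roller_1 [([280.8, 197.4], 0.7), ([300.3, 209.7], 0.69), ([280.9, 195.6], 0.49), ([359.5, 193.0], 0.36)]
chute [([410.1, 238.7], 0.67), ([259.7, 200.6], 0.57), ([345.2, 224.2], 0.26)]
thinner_tin [([360.3, 191.6], 0.88), ([333.6, 181.1], 0.61)]
spray
[... 502 characters left out ...]
[0.0, 0.0, 1.0]]
lip_end [([283.1, 237.1], 0.95)]
channel_top [([375.2, 229.4], 0.74)]
stop_top [([225.9, 233.3], 0.95)]
socket_mouth [([338.1, 186.3], 0.56)]
plug [([344.1, 138.2], 0.7), ([296.9, 137.0], 0.69)]
scrap_tray [([434.1, 226.7], 0.59)]
offcut_1 [([368.0, 288.7], 0.83), ([360.6, 231.7], 0.8), ([322.6, 283.8], 0.71), ([267.6, 233.3], 0.61), ([305.8, 234.5], 0.49), ([229.5, 235.3], 0.44)]
roller_1 [([315.2, 235.1], 0.81), ([272.7, 233.0], 0.62), ([397.7, 153.9], 0.56), ([284.0, 234.4], 0.48)]
chute [([238.7, 237.2], 0.72)]
thinner_tin [([301.0, 135.1], 0.56)]
spray_can [([207.6, 178.8], 0.91)]
tape_roll [([399.6, 155.9], 0.93)]
magnet [([302.4, 232.2], 0.73), ([257.9, 134.9], 0.58)]
```

Run:
```python
import cv2
a=cv2.imread("pics/s0.png");b=cv2.imread("pics/t0.png")
cv2.imwrite("pics/s0c.png",cv2.resize(a[130:330,190:457],(800,600),interpolation=cv2.INTER_CUBIC))
cv2.imwrite("pics/t0c.png",cv2.resize(b[100:325,180:480],(800,600),interpolation=cv2.INTER_CUBIC))
```

```text
(no output)
```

View pics/s0c.png

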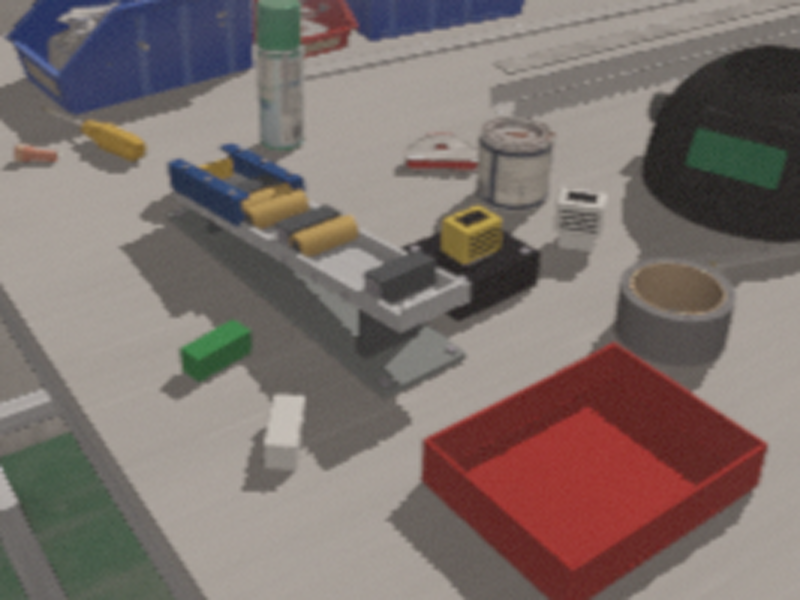

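View pics/t0c.png

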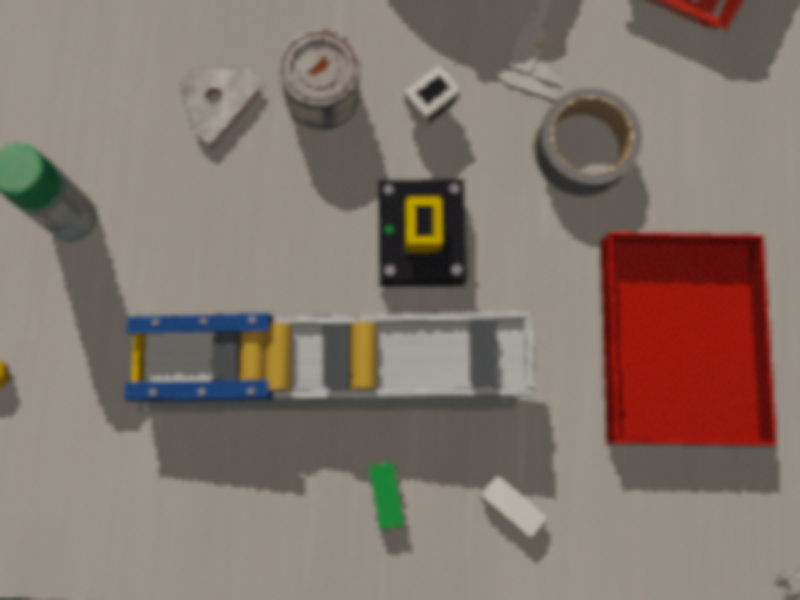

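The side view shows the chute running from the stop (crop 190,175) up to the right (crop 420,300), with the row offcut, two rollers, offcut, roller, offcut. In the top view, full pixels:
- **Offcuts:** dark bars at about (265,233), (306,234) and (361,232), all across the chute. The green bar (325,286) and white bar (373,290) are look-alikes.
- **Plug:** the yellow one sitting in the black block at (339,183) fits the description. The white one at (342,135) is a look-alike. The enlarged crop confirms this.

```bash
cat > m.py <<'E'
from h import *
from scipy.optimize import least_squares
np.set_printoptions(precision=4,suppress=True)
s=viewer.read_camera("side");t=viewer.read_camera("top")
def rect(mask,box):
    m=np.zeros(mask.shape,np.uint8);x0,y0,x1,y1=box;m[y0:y1,x0:x1]=mask[y0:y1,x0:x1]
    n,l,st,c=cv2.connectedComponentsWithStats(m);k=1+np.argmax(st[1:,4]);cs,_=cv2.findContours((l==k).astype(np.uint8),0,2)
    return cv2.minAreaRect(cs[0])
E
cat > m1.py <<'E'
from m import *
C={"stop":(np.array([-.004,0,.05]),),}
pts={"lip_end":[.124,0,.030+.1228*.124],"channel_top":[.345,0,.030+.1228*.345],"stop_top":[-.004,0,.0495]}
obs=[(t,"lip_end",(283.1,237.1)),(t,"channel_top",(375.2,231.5)),(t,"stop_top",(225.9,233.3)),(s,"lip_end",(279.8,205.2)),(s,"channel_top",(334.5,233.8)),(s,"stop_top",(258,184.4))]
def W(a,X): c,sn=np.cos(a[2]),np.sin(a[2]);return np.array([a[0]+c*X[0]-sn*X[1],a[1]+sn*X[0]+c*X[1],X[2]])
f=lambda a:np.concatenate([proj(p,W(a,pts[n]))-o for p,n,o in obs])
r=least_squares(f,[.3,.2,-1.57],loss="soft_l1");print("chute",r.x,r.fun)
# silhouette of outer walls in top: corner check
for X in ([-.008,.031,.064],[-.008,-.031,.064],[.124,.031,.079],[.124,-.031,.079],[.35,.037,.083],[.35,-.037,.083]): print("corner",X,proj(t,W(r.x,X)),proj(s,W(r.x,X)))
hsv=cv2.cvtColor(t["image"],cv2.COLOR_RGB2HSV)
blk=(hsv[...,2]<60).astype(np.uint8)
red=((hsv[...,1]>180)&((hsv[...,0]<8)|(hsv[...,0]>172))).astype(np.uint8)
yel=((hsv[...,1]>150)&(hsv[...,0]>20)&(hsv[...,0]<35)&(hsv[...,2]>100)).astype(np.uint8)
for n,m,b,z in(("sock",cv2.morphologyEx(blk|yel,3,np.ones((5,5))),(318,163,360,212),.036),("plug",yel,(325,168,352,200),.07),("tray",red,(400,180,480,275),.04)):
    q=rect(m,b);w=[at_z(t,c,z) for c in cv2.boxPoints(q)];w=np.array(w)
    print(n,q,"\n",w[:,:2],"c",w.mean(0),"yaw",[np.degrees(np.arctan2(*(w[i+1]-w[i])[1::-1])) for i in(0,1)])
print("mouth",at_z(t,(338.2,186),.036))
for u in [(265,233),(306,234),(360.8,232)]: print(at_z(t,u,.07))
print({l:(np.round(at_z(t,viewer.spot_point(t,l)[0]["point"],.0),3)[:2]).tolist() for l in ["spray_can","tape_roll","thinner_tin"]})
st=monitor.read_state();print(st["tool_pos"],st["tcp_rot"],st["wrist_force"],st["time"]);print(R.from_rotvec(st["tcp_rot"]).as_matrix())
E
python3 m1.py
```

```text
chute [ 0.483   0.1986 -1.4877] [ 0.494  -2.9537 -0.7427  0.2902  5.5249  1.3367  1.3498 -1.4494 -2.0846
 -2.1166 -0.2536  1.0773]
corner [-0.008, 0.031, 0.064] [228.8954 221.3502] [265.5126 178.0392]
corner [-0.008, -0.031, 0.064] [228.0447 246.908 ] [247.7612 183.5756]
corner [0.124, 0.031, 0.079] [282.4941 219.7989] [289.9329 190.1173]
corner [0.124, -0.031, 0.079] [282.3678 245.727 ] [271.3023 196.586 ]
corner [0.35, 0.037, 0.083] [376.5434 215.8963] [345.5499 223.7059]
corner [0.35, -0.037, 0.083] [377.9427 246.8998] [321.8303 234.4413]
sock ((338.0347595214844, 186.9025115966797), (39.31708526611328, 31.515161514282227), 87.79740142822266) 
 [[ 0.6723 -0.0072]
 [ 0.6814 -0.0884]
 [ 0.5783 -0.0975]
 [ 0.5695 -0.0179]] c [ 0.6254 -0.0528  0.036 ] yaw [np.float64(-83.64561179078865), np.float64(-174.9622630585204)]
plug ((338.5, 182.0), (18.0, 13.0), 90.0) 
 [[ 0.6512 -0.0342]
 [ 0.6535 -0.0665]
 [ 0.6077 -0.069 ]
 [ 0.6054 -0.037 ]] c [ 0.6294 -0.0517  0.07  ] yaw [np.float64(-85.9326585781727), np.float64(-176.84470985277906)]
tray ((437.5175476074219, 226.5619354248047), (80.80430603027344, 61.345054626464844), 88.21009063720703) 
 [[ 0.6355 -0.2249]
 [ 0.6516 -0.3816]
 [ 0.4479 -0.3859]
 [ 0.4328 -0.2358]] c [ 0.542  -0.3071  0.04  ] yaw [np.float64(-84.11115204779377), np.float64(-178.78154048902988)]
mouth [ 0.6272 -0.0531  0.036 ]
[0.4905 0.1177 0.07  ]
[0.495  0.0189 0.07  ]
[ 0.5091 -0.1127  0.07  ]
{'spray_can': [0.628, 0.29], 'tape_roll': [0.733, -0.218], 'thinner_tin': [0.766, 0.061]}
[0.2868 0.611  0.2313] [0.6837 3.0662 0.    ] [ 0.2081  0.3141 -0.9165] 1.65
[[-0.9053  0.4249  0.    ]
 [ 0.4249  0.9053  0.    ]
 [-0.      0.     -1.    ]]
```

```bash
cat >> h.py <<'E'
def plan(*tg):
    """tg: (x,y,z,tool-y angle deg) world -> rows from present pose"""
    st=monitor.read_state();M=R.from_rotvec(st["tcp_rot"]).as_matrix()
    a0=np.degrees(np.arctan2(M[1,1],M[0,1]))
    print("at",np.round(st["tool_pos"],4),"yang",round(a0,2),"q6",round(st["q"][5],2),"F",np.round(st["wrist_force"],1),"w",round(st["width"],3),"t",round(st["time"],2))
    for x,y,z,a in tg:
        d=M.T@(np.array([x,y,z])-st["tool_pos"]);print(np.round(d,4).tolist(),round(-np.radians((a-a0+90)%180-90),4))
E
python3 -c "
from h import *
plan((.628,-.0525,.2,95.3),(.628,-.0525,.085,95.3),(.628,-.0525,.043,95.3))"
```

```text
at [0.2868 0.611  0.2313] yang 64.86 q6 -0.04 F [ 0.2  0.3 -0.9] w 1.003 t 1.65
[-0.5908, -0.4557, 0.0313] -0.5313
[-0.5908, -0.4557, 0.1463] -0.5313
[-0.5908, -0.4557, 0.1883] -0.5313
```

Emit:
step_arm --series '[-0.591,-0.456,0.031,-0.531,-0.591,-0.456,0.031,-0.531,-0.591,-0.456,0.031,-0.531,-0.591,-0.456,0.031,-0.531,-0.591,-0.456,0.031,-0.531,-0.591,-0.456,0.031,-0.531,-0.591,-0.456,0.031,-0.531,-0.591,-0.456,0.031,-0.531]' --gripper 1 --newtons 50

```text
time: 2.65
tool_pos: [0.5159, 0.1651, 0.2109]
tcp_rot: [-0.145, 3.137, 0.001]
wrist_force: [0.7, 0.9, -0.1]
width: 1.004
grip_force: 0.0
```

```bash
python3 -c "
from h import *
plan((.628,-.0525,.2,95.3),(.628,-.0525,.085,95.3),(.628,-.0525,.043,95.3))"
```

```text
at [0.5159 0.1651 0.2109] yang 95.29 q6 -1.4 F [ 0.7  0.9 -0.1] w 1.004 t 2.65
[-0.0916, -0.227, 0.0109] -0.0002
[-0.0914, -0.227, 0.1259] -0.0002
[-0.0914, -0.2271, 0.1679] -0.0002
```

Emit:
step_arm --series '[-0.0915,-0.227,0.011,0,-0.0915,-0.227,0.011,0,-0.0915,-0.227,0.011,0,-0.0915,-0.227,0.011,0,-0.0915,-0.227,0.07,0,-0.0915,-0.227,0.125,0,-0.0915,-0.227,0.125,0]'

```text
time: 3.52
tool_pos: [0.6221, -0.0504, 0.0799]
tcp_rot: [0.143, -3.127, -0.003]
wrist_force: [-1.0, -0.5, 0.2]
width: 1.001
grip_force: 0.0
```

```bash
python3 -c "
from h import *
plan((.628,-.0525,.043,95.3))
s=viewer.read_camera('side');t=viewer.read_camera('top')
a=s['image'][150:280,280:450,::-1];b=t['image'][110:250,240:423,::-1]
cv2.imwrite('pics/p1.png',np.vstack([cv2.resize(a,(390,298),interpolation=2),cv2.resize(b,(390,298),interpolation=2)]))"
```

```text
at [ 0.6221 -0.0504  0.0799] yang 95.25 q6 -1.78 F [-1.  -0.5  0.2] w 1.001 t 3.52
[-0.0061, -0.0027, 0.0368] -0.0008
```

View pics/p1.png

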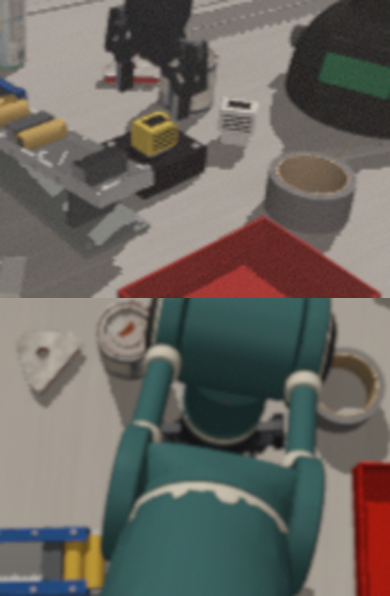

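The side crop shows both fingers straddling the yellow plug, with tips at about (125,85) and (185,115) and the plug top at (155,130). The arm hides the plug in the top view, so I'll check the alignment numerically.

```bash
python3 -c "
from h import *
plan((.628,-.0525,.043,95.3))
s=viewer.read_camera('side')
T=monitor.read_state()['tool_pos']
for dy in(.0425,-.0425):
  for X in([T[0],T[1]+dy,T[2]+.013],):
    q=proj(s,X);print(q,(q-[280,150])*2.294)
for X in ([.628,-.0525,.07],[.651,-.0525,.07],[.605,-.0525,.07]): print((proj(s,X)-[280,150])*2.294)
save(s,'p2.png',(300,140,400,230),7)"
```

```text
at [ 0.6275 -0.0506  0.0864] yang 95.29 q6 -1.78 F [ 0.1 -0.3  0.7] w 1.001 t 3.62
[-0.0003, -0.0019, 0.0434] -0.0001
[338.18889514 186.06709373] [133.48532546  82.73791302]
[357.67904954 199.02814883] [178.19573965 112.47057343]
[153.87293926 120.96949702]
[169.03947336 115.80965215]
[138.36506153 126.24547127]
```

View pics/p2.png

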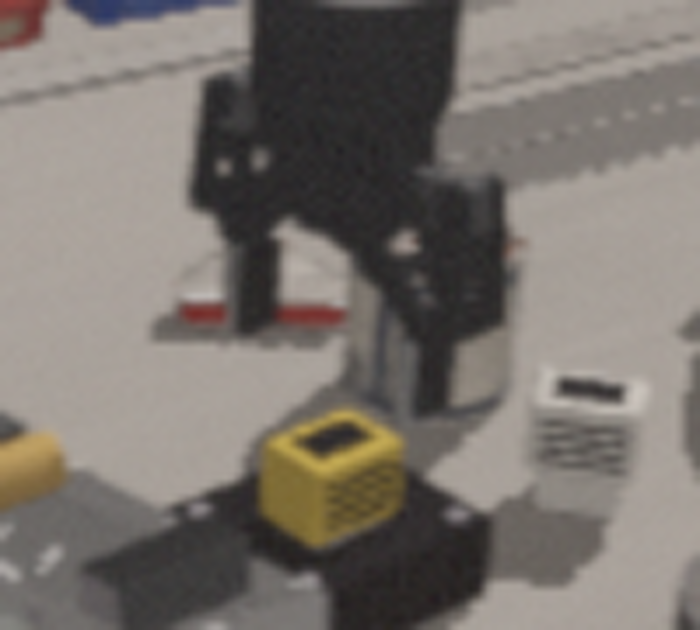

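The plug top at crop (333,438) matches its predicted pixel within 1 px, and the finger tips match too. I'll go down and grip.

Emit:
step_arm --series '[0,-0.001,0.03,0,0,-0.001,0.043,0,0,-0.001,0.043,0]'

```text
time: 4.05
tool_pos: [0.6274, -0.0515, 0.0433]
tcp_rot: [-0.145, 3.138, -0.0]
wrist_force: [-0.6, 0.8, -0.5]
width: 0.997
grip_force: 0.0
```

Emit:
step_arm --series '[0,0,0,0,0,0,0,0,0,0,0,0,0,0,0,0,0,0,0,0,0,0,0,0]' --gripper 0

```text
time: 4.8
tool_pos: [0.628, -0.0518, 0.0435]
tcp_rot: [-0.145, 3.137, -0.0]
wrist_force: [0.4, -0.4, 6.0]
width: 0.39
grip_force: 50.8
```

```bash
python3 -c "
from h import *
plan((.628,-.0525,.043,95.3))
print(monitor.read_state()['grip_force'],monitor.read_state()['torque'])"
```

```text
at [ 0.628  -0.0518  0.0435] yang 95.28 q6 -1.78 F [ 0.4 -0.4  6. ] w 0.39 t 4.8
[0.0001, -0.0007, 0.0005] -0.0003
50.781607031822205 [0.05216364 0.04870774 0.00390975]
```

Emit:
step_arm --series '[0,0,-0.03,0,0,0,-0.06,0,0,0.06,-0.06,0,0,0.12,-0.06,0,0,0.152,-0.06,0,0,0.152,-0.06,0,0,0.152,-0.015,0,0,0.152,0.01,0]'

```text
time: 5.8
tool_pos: [0.6115, 0.0986, 0.03]
tcp_rot: [0.144, -3.135, 0.001]
wrist_force: [-0.5, -0.6, -1.2]
width: 0.387
grip_force: 51.4
```

Emit:
step_arm --series '[0,0,0.004,0,0,0,0.0075,0,0,0,0.0085,0,0,0,0.0085,0]'

```text
time: 6.3
tool_pos: [0.6142, 0.0993, 0.0257]
tcp_rot: [-0.145, 3.136, -0.0]
wrist_force: [-2.3, -2.5, 4.9]
width: 0.386
grip_force: 52.1
```

```bash
python3 -c "
from h import *
plan((.614,.1,.0255,95.3))
s=viewer.read_camera('side');save(s,'p3.png',(230,130,420,270),4)"
```

```text
at [0.6142 0.0993 0.0257] yang 95.28 q6 -1.54 F [-2.3 -2.5  4.9] w 0.386 t 6.3
[0.0001, 0.0007, 0.0002] -0.0004
```

View pics/p3.png

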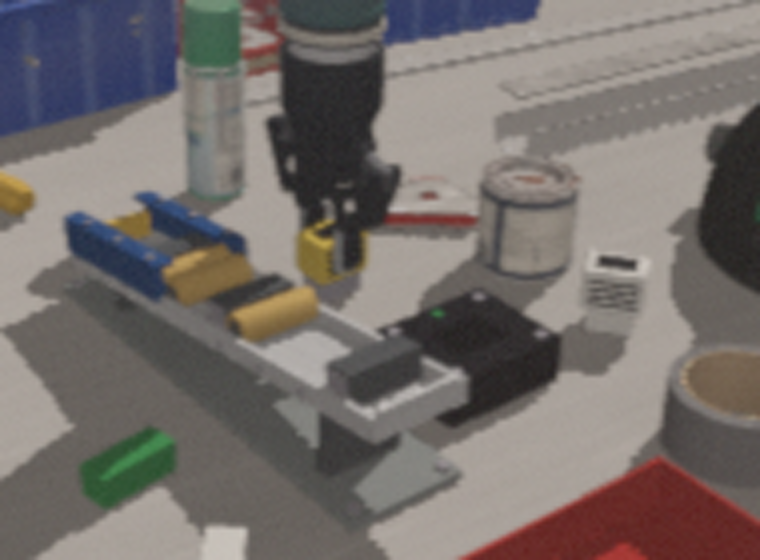

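The side crop shows the plug upright on the table at (332,250), clear of the empty black socket at (475,340). I'll release it and refine the chute pose from the first top picture.

Emit:
step_arm --series '[0,0,0,0,0,0,0,0,0,0,0,0,0,0,-0.05,0,0,0,-0.11,0,0,0,-0.17,0,0,0,-0.17,0]' --gripper 1

```text
time: 7.22
tool_pos: [0.6178, 0.1004, 0.2017]
tcp_rot: [-0.144, 3.125, 0.002]
wrist_force: [0.6, 0.1, -0.4]
width: 0.997
grip_force: 0.0
```

Run:
```python
from h import *
import pickle
s=viewer.read_camera("side");t=viewer.read_camera("top")
pickle.dump({k:{"T":p["T"],"intrinsics":p["intrinsics"]} for k,p in(("s",s),("t",t))},open("cam.pkl","wb"))
im=cv2.imread("pics/t0.png");b=(218,206,398,262);k=4
c=cv2.resize(im[b[1]:b[3],b[0]:b[2]],None,fx=k,fy=k,interpolation=2)
sd=cv2.imread("pics/s0.png");b2=(240,165,360,245);c2=cv2.resize(sd[b2[1]:b2[3],b2[0]:b2[2]],(480,320),interpolation=2)
d=np.zeros((c.shape[0]+320,c.shape[1],3),np.uint8);d[:c.shape[0]]=c;d[c.shape[0]:,:480]=c2
cv2.imwrite("pics/ch.png",d);print(d.shape)
```

```text
(544, 720, 3)
```

View pics/ch.png

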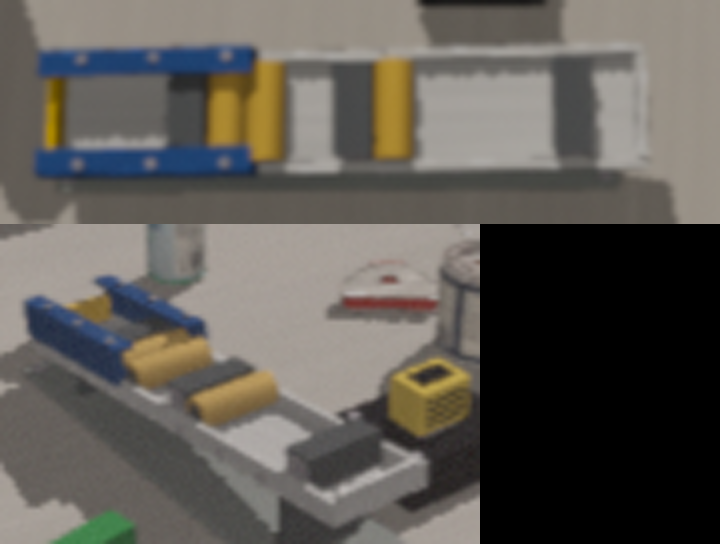

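```bash
cat > fit.py <<'E'
from h import *
import pickle
from scipy.optimize import least_squares
np.set_printoptions(precision=4,suppress=True)
C=pickle.load(open("cam.pkl","rb"));t,s=C["t"],C["s"]
def W(a,X): c,sn=np.cos(a[2]),np.sin(a[2]);return np.array([a[0]+c*X[0]-sn*X[1],a[1]+sn*X[0]+c*X[1],X[2]])
O=[(t,(281.8,217.8),(.1199,.037,.079),1,1),(t,(281.8,249),(.1199,-.037,.079),1,1),(t,(234,234),(-.0024,0,.0498),1,.5),(t,(260,0),(.0666,0,.0623),1,0),
(t,(379.3,218),(.3488,.037,.083),.5,1),(t,(379,247.5),(.3488,-.037,.083),.5,1),
(s,(240+205/4,165+107/4-.7),(.1199,.037,.079),.3,.3),(s,(240+126/4,165+132/4-.7),(.1199,-.037,.079),.3,.3)]
f=lambda a:np.concatenate([(proj(p,W(a,X))-o)*[u,v] for p,o,X,u,v in O])
r=least_squares(f,[.48,.2,-1.49]);a=r.x
E
cat > fit2.py <<'E'
from fit import *
print(a,np.degrees(a[2]));print(r.fun.reshape(-1,2))
def inv(a,w): c,sn=np.cos(a[2]),np.sin(a[2]);d=w[:2]-a[:2];return [c*d[0]+sn*d[1],-sn*d[0]+c*d[1]]
# offcut3 / offcut2 / roller3 top-face edges: solve chute x for column
def xcol(col,row,h):
    x=.2
    for _ in range(9): x=inv(a,at_z(t,(col,row),.030+.1228*x+h))[0]
    return x
for n,c,h in(("o3 dn",356.75,.0242),("o3 up",367.25,.0242),("o2 dn",218+334/4,.0242),("o2 up",218+374/4,.0242),("r3 up",218+413/4,.012),("r2 up",218+285/4,.012)): print(n,xcol(c,233,h))
E
python3 fit2.py
```

```text
[ 0.4834  0.1953 -1.4975] -85.79997138484069
[[ 0.5044 -0.0391]
 [ 0.0426 -0.2751]
 [-0.6211  0.2674]
 [ 0.7193  0.    ]
 [-0.8462 -0.755 ]
 [-0.1414  0.7955]
 [ 0.0065 -0.4488]
 [-0.7893 -0.0381]]
o3 dn 0.2969656970002316
o3 up 0.32133320790594244
o2 dn 0.16609829169535767
o2 up 0.1901202866853918
r3 up 0.2135905943648657
r2 up 0.13561931322894052
```

```bash
cat > cp.py <<'E'
from fit import *
import sys
def cpt(x,h,y=0): w=W(a,(x,y,0)); return (w[0],w[1],.030+.1228*x+h,94.2-90)
E
python3 -c "
from cp import *
A=cpt(.309,.12);B=cpt(.309,.010);print(A,B)
plan(A,B)"
```

```text
(np.float64(0.506048713247002), np.float64(-0.11282130217104339), 0.18794519999999998, 4.200000000000003) (np.float64(0.506048713247002), np.float64(-0.11282130217104339), 0.07794519999999999, 4.200000000000003)
at [0.6137 0.0998 0.195 ] yang 95.29 q6 -1.54 F [ 0.1  0.3 -1.4] w 0.999 t 7.33
[0.1268, -0.2018, 0.0068] -1.5518
[0.1271, -0.2018, 0.1168] -1.5518
```

Emit:
step_arm --series '[0.127,-0.202,0.0,1.59,0.127,-0.202,0.0,1.59,0.127,-0.202,0.0,1.59,0.127,-0.202,0.0,1.59,0.127,-0.202,0.0,1.59,0.127,-0.202,0.0,1.59,0.127,-0.202,0.0,1.59,0.127,-0.202,0.0,1.59]' --newtons 60

```text
time: 8.32
tool_pos: [0.5035, -0.1128, 0.191]
tcp_rot: [-2.038, -2.385, 0.003]
wrist_force: [0.1, -0.0, -0.7]
width: 1.002
grip_force: 0.0
```

```bash
python3 -c "
from cp import *
plan(cpt(.309,.05),cpt(.309,.010))"
```

```text
at [ 0.5035 -0.1128  0.191 ] yang 8.97 q6 -0.43 F [ 0.1 -0.  -0.7] w 1.002 t 8.32
[-0.0006, 0.0029, 0.0731] 0.0832
[-0.0007, 0.0031, 0.1131] 0.0832
```

Emit:
step_arm --series '[0,0.001,0,0.083,0,0.001,0.06,0.083,0,0.001,0.073,0.083,0,0.001,0.073,0.083]'

```text
time: 8.82
tool_pos: [0.5042, -0.1124, 0.1187]
tcp_rot: [-2.127, -2.305, 0.004]
wrist_force: [-0.5, -0.5, 0.7]
width: 1.0
grip_force: 0.0
```

```bash
python3 -c "
from cp import *
viewer.read_camera('top')
s=viewer.read_camera('side')
plan(cpt(.309,.010))
save(s,'p4.png',(280,170,380,245),7)"
```

```text
at [ 0.507  -0.1132  0.1219] yang 4.59 q6 -0.35 F [-0.2 -0.   0.5] w 0.997 t 8.93
[0.0005, -0.0009, 0.0439] 0.0067
```

View pics/p4.png

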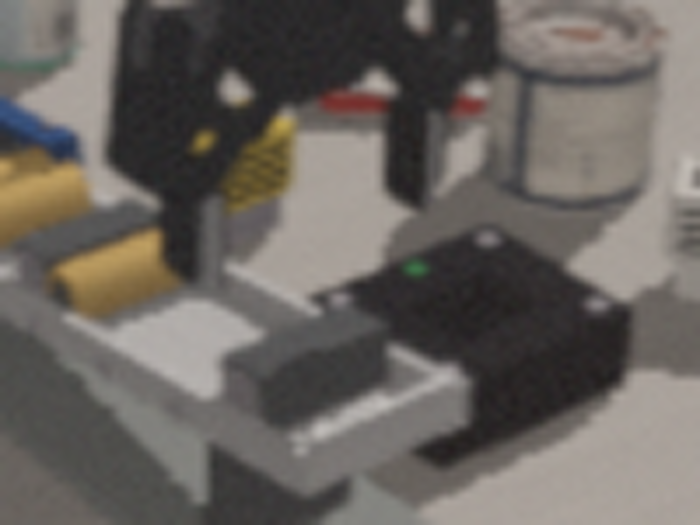

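The side crop shows the fingers above the uppermost offcut (bar at (305,340), fingertips at (190,275) and (410,200)), straddling it. Next I'll descend and close.

Emit:
step_arm --series '[0,-0.001,0.03,0.007,0,-0.001,0.044,0.007,0,-0.001,0.044,0.007,0,-0.001,0.044,0.007]'

```text
time: 9.43
tool_pos: [0.5063, -0.1133, 0.0782]
tcp_rot: [2.138, 2.3, 0.001]
wrist_force: [0.3, -0.2, -0.4]
width: 0.999
grip_force: 0.0
```

Emit:
step_arm --series '[0,0,0,0,0,0,0,0,0,0,0,0,0,0,0,0,0,0,0,0,0,0,0,0]' --gripper 0.3

```text
time: 10.18
tool_pos: [0.5074, -0.1135, 0.0788]
tcp_rot: [2.136, 2.298, 0.004]
wrist_force: [2.2, 0.5, 5.4]
width: 0.658
grip_force: 64.8
```

Emit:
step_arm --series '[0.003,0,-0.025,0,0.0075,0,-0.06,0,0.0075,0,-0.06,0]'

```text
time: 10.55
tool_pos: [0.5064, -0.1059, 0.1391]
tcp_rot: [2.136, 2.299, 0.003]
wrist_force: [-0.1, -0.7, -3.1]
width: 0.652
grip_force: 70.0
```

```bash
python3 -c "
from cp import *
plan((.542,-.345,.14,4.2),(.542,-.345,.03,4.2),(.542,-.345,.016,4.2))
print(monitor.read_state()['grip_force'])
s=viewer.read_camera('side');save(s,'p5.png',(240,150,400,270),5)"
```

```text
at [ 0.5064 -0.1059  0.1391] yang 4.21 q6 -0.33 F [-0.1 -0.7 -3.1] w 0.652 t 10.55
[-0.2411, 0.018, -0.0004] 0.0002
[-0.2409, 0.0175, 0.1096] 0.0002
[-0.2409, 0.0174, 0.1236] 0.0002
70.03541707992554
```

View pics/p5.png

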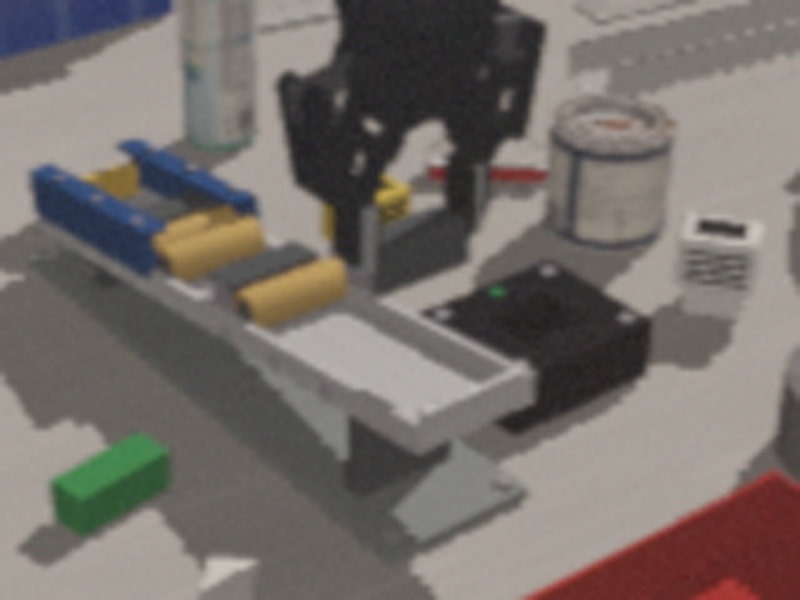

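The offcut hangs level between the pads at about (420,250), and the chute's upper end is clear. I'll take it to the tray.

Emit:
step_arm --series '[-0.06,0.005,-0.01,0,-0.12,0.01,-0.01,0,-0.18,0.014,-0.01,0,-0.241,0.0175,-0.005,0,-0.241,0.0175,0.05,0,-0.241,0.0175,0.1,0,-0.241,0.0175,0.115,0,-0.241,0.0175,0.123,0]' --newtons 80

```text
time: 11.6
tool_pos: [0.5374, -0.3442, 0.015]
tcp_rot: [-2.134, -2.298, 0.004]
wrist_force: [-15.9, 3.9, 36.1]
width: 0.646
grip_force: 94.8
```

Emit:
step_arm --series '[0,0,0,0,0,0,0,0]'

```text
time: 11.85
tool_pos: [0.54, -0.3451, 0.0158]
tcp_rot: [2.138, 2.301, -0.001]
wrist_force: [-4.2, 0.0, 6.8]
width: 0.647
grip_force: 91.3
```

Emit:
step_arm --series '[0,0,0,0,0,0,0,0,0,0,-0.05,0,0,0,-0.11,0,0,0,-0.14,0,0,0,-0.14,0]' --gripper 1

```text
time: 12.6
tool_pos: [0.5423, -0.3462, 0.1583]
tcp_rot: [2.133, 2.295, 0.002]
wrist_force: [0.6, 0.6, -0.5]
width: 0.996
grip_force: 0.0
```

```bash
python3 -c "
from cp import *
plan(cpt(.176,.12),cpt(.175,.05),cpt(.175,.01))
s=viewer.read_camera('side');t=viewer.read_camera('top')
b=(350,230,460,330)
cv2.imwrite('pics/p6.png',np.hstack([cv2.resize(s['image'][230:340,340:480,::-1],(420,330),interpolation=2),cv2.resize(t['image'][190:290,240:367,::-1],(380,330),interpolation=2)]))
for p in (s,t): print([(np.round(d['point'],1).tolist(),round(d['score'],2)) for d in viewer.spot_point(p,'offcut_2')])"
```

```text
at [ 0.5423 -0.3462  0.1583] yang 4.2 q6 -0.68 F [ 0.6  0.6 -0.5] w 0.996 t 12.6
[0.3684, -0.019, -0.0153] -0.0
[0.3697, -0.0195, 0.0548] -0.0
[0.3699, -0.0197, 0.0948] -0.0
[([259.5, 245.1], 0.79), ([284.3, 272.4], 0.78), ([398.8, 293.4], 0.62), ([270.5, 193.2], 0.57), ([291.6, 205.7], 0.47)]
[([321.3, 283.1], 0.77), ([263.3, 232.7], 0.75), ([447.1, 229.6], 0.71), ([306.9, 232.5], 0.56), ([370.2, 289.7], 0.56), ([231.6, 233.1], 0.55)]
```

View pics/p6.png

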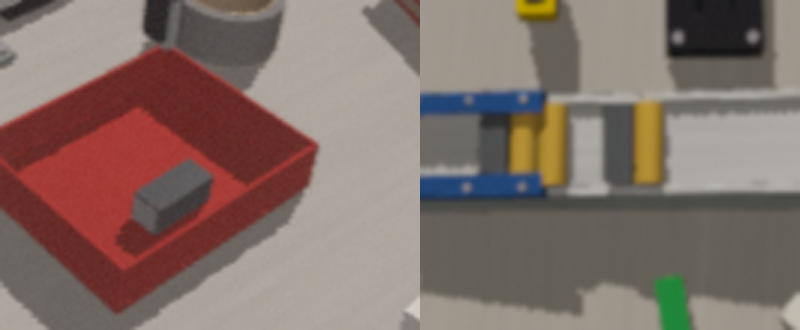

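The tray crop shows the offcut lying flat at (172,195). The top crop shows offcut 2 at (618,145), with roller 3 touching its uphill side. I'll grip it biased a little downhill.

Emit:
step_arm --series '[0.06,-0.004,-0.02,0,0.12,-0.008,-0.02,0,0.18,-0.01,-0.02,0,0.24,-0.014,-0.02,0,0.3,-0.017,-0.02,0,0.37,-0.0195,-0.02,0,0.37,-0.0195,0.02,0,0.37,-0.0195,0.05,0]'

```text
time: 13.8
tool_pos: [0.4914, 0.0245, 0.1012]
tcp_rot: [-2.134, -2.302, 0.004]
wrist_force: [-0.2, -0.1, -0.2]
width: 1.003
grip_force: 0.0
```

```bash
python3 -c "
from cp import *
viewer.read_camera('top');viewer.read_camera('top')
plan(cpt(.1745,.01))"
```

```text
at [0.4884 0.0235 0.0986] yang 4.25 q6 -0.08 F [-0.3  0.7  0.8] w 1.002 t 13.9
[-0.0028, 0.0081, 0.0371] 0.0008
```

Emit:
step_arm --series '[0,0,0,0,0,0,0,0]'

```text
time: 14.15
tool_pos: [0.4945, 0.0226, 0.1052]
tcp_rot: [2.139, 2.299, 0.002]
wrist_force: [0.6, -0.4, -0.6]
width: 1.0
grip_force: 0.0
```

```bash
python3 -c "
from cp import *
plan(cpt(.1745,.01))"
```

```text
at [0.4945 0.0226 0.1052] yang 4.15 q6 -0.08 F [ 0.6 -0.4 -0.6] w 1.0 t 14.15
[-0.0014, 0.0015, 0.0438] -0.0009
```

Emit:
step_arm --series '[-0.001,0.0,0.02,0,-0.001,0.0,0.035,0,-0.001,0.0,0.043,0,-0.001,0.0,0.043,0,-0.001,0.0,0.043,0]'

```text
time: 14.78
tool_pos: [0.4939, 0.0219, 0.0615]
tcp_rot: [2.139, 2.301, 0.001]
wrist_force: [-0.0, -0.1, 0.9]
width: 1.001
grip_force: 0.0
```

```bash
python3 -c "
from cp import *
plan(cpt(.1745,.01))"
```

```text
at [0.4939 0.0219 0.0615] yang 4.18 q6 -0.08 F [-0.  -0.1  0.9] w 1.001 t 14.78
[-0.0008, 0.0022, 0.0001] -0.0004
```

Emit:
step_arm --series '[-0.001,0.002,0,0,-0.001,0.002,0,0,-0.001,0.002,0,0,-0.001,0.002,0,0,-0.001,0.002,0,0,-0.001,0.002,0,0]' --gripper 0.3

```text
time: 15.52
tool_pos: [0.4971, 0.0211, 0.0625]
tcp_rot: [2.137, 2.299, 0.003]
wrist_force: [0.5, -0.6, 5.8]
width: 0.65
grip_force: 85.7
```

Emit:
step_arm --series '[0.001,0,-0.01,0,0.0025,0,-0.02,0,0.005,0,-0.04,0,0.0085,0,-0.07,0,0.0085,0,-0.07,0]'

```text
time: 16.15
tool_pos: [0.4963, 0.0298, 0.1334]
tcp_rot: [2.136, 2.299, 0.004]
wrist_force: [-0.1, -0.3, -2.4]
width: 0.649
grip_force: 87.1
```

```bash
python3 -c "
from cp import *
plan((.542,-.30,.14,4.2),(.542,-.30,.03,4.2),(.542,-.30,.018,4.2))
print(monitor.read_state()['grip_force'])
s=viewer.read_camera('side');save(s,'p7.png',(240,150,400,270),5)"
```

```text
at [0.4963 0.0298 0.1334] yang 4.21 q6 -0.06 F [-0.1 -0.3 -2.4] w 0.649 t 16.15
[-0.3322, 0.0214, -0.0064] 0.0001
[-0.3322, 0.0209, 0.1036] 0.0001
[-0.3322, 0.0209, 0.1156] 0.0001
87.08700656890869
```

View pics/p7.png

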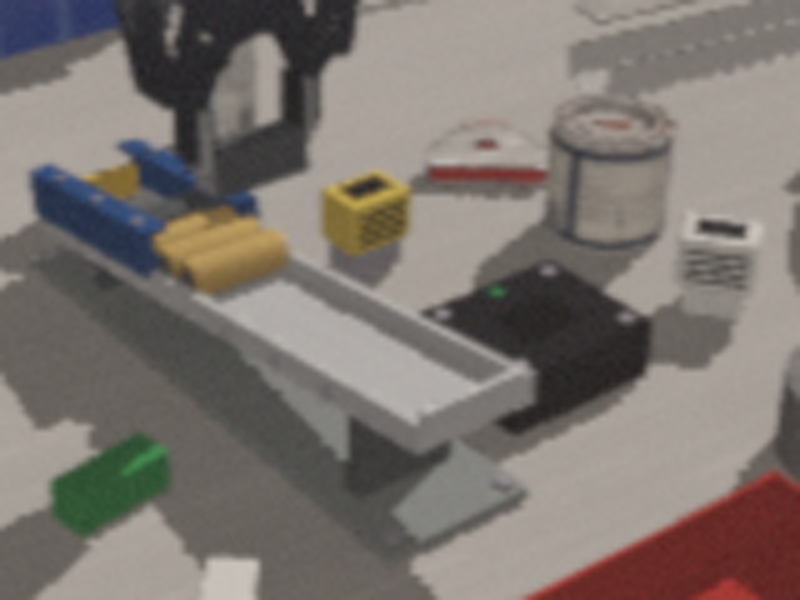

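Offcut 2 is held at (260,160), all three rollers have run together against offcut 1, and the plug still stands at (365,210). I'll put this one in the tray.

Emit:
step_arm --series '[-0.06,0.004,-0.015,0,-0.12,0.008,-0.015,0,-0.18,0.012,-0.015,0,-0.24,0.016,-0.015,0,-0.3,0.0195,-0.015,0,-0.332,0.021,-0.01,0,-0.332,0.021,0.05,0,-0.332,0.021,0.08,0]'

```text
time: 17.2
tool_pos: [0.5361, -0.2988, 0.0455]
tcp_rot: [-2.135, -2.293, 0.003]
wrist_force: [-1.1, 0.5, -3.3]
width: 0.648
grip_force: 89.7
```

Emit:
step_arm --series '[0,0,0.01,0,0,0,0.02,0,0,0,0.028,0,0,0,0.035,0,0,0,0.035,0]'

```text
time: 17.82
tool_pos: [0.54, -0.2999, 0.0161]
tcp_rot: [-2.139, -2.301, 0.0]
wrist_force: [0.5, 0.8, -3.0]
width: 0.65
grip_force: 89.7
```

Emit:
step_arm --series '[0,0,0,0,0,0,0,0,0,0,-0.05,0,0,0,-0.11,0,0,0,-0.16,0,0,0,-0.16,0]' --gripper 1

```text
time: 18.58
tool_pos: [0.544, -0.3025, 0.1836]
tcp_rot: [2.13, 2.292, 0.004]
wrist_force: [-0.0, -1.2, -0.2]
width: 1.003
grip_force: 0.0
```

```bash
python3 -c "
from cp import *
plan(cpt(.045,.13))
s=viewer.read_camera('side');t=viewer.read_camera('top')
cv2.imwrite('pics/t1.png',t['image'][:,:,::-1]);cv2.imwrite('pics/s1.png',s['image'][:,:,::-1])
cv2.imwrite('pics/p8.png',np.hstack([cv2.resize(s['image'][230:340,340:480,::-1],(280,220),interpolation=2),cv2.resize(t['image'][208:260,220:350,::-1],(520,220),interpolation=2)]))"
```

```text
at [ 0.544  -0.3025  0.1836] yang 4.18 q6 -0.62 F [-0.  -1.2 -0.2] w 1.003 t 18.57
[0.456, -0.0243, 0.0143] -0.0003
```

View pics/p8.png

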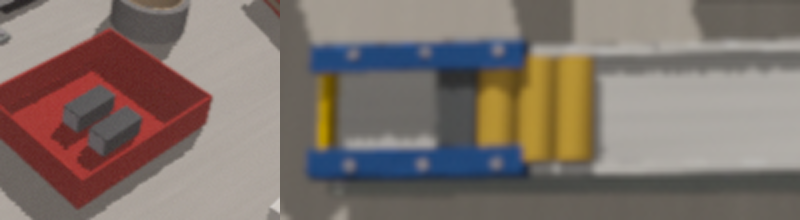

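Both offcuts lie in the tray. In the chute, offcut 1 is at (457,108) with the three rollers touching above it. Now I'll shut the fingers and go to the empty slot below offcut 1.

Emit:
step_arm --series '[0.06,-0.003,0,0,0.12,-0.006,0,0,0.18,-0.01,0,0,0.24,-0.013,0,0,0.3,-0.016,0,0,0.36,-0.02,0,0,0.42,-0.023,0,0,0.461,-0.0245,0.005,0]' --gripper 0

```text
time: 19.68
tool_pos: [0.4802, 0.16, 0.1693]
tcp_rot: [-2.136, -2.302, 0.003]
wrist_force: [0.4, 0.5, -0.7]
width: 0.001
grip_force: 0.0
```

Emit:
step_arm --series '[0,0,0.04,0,0,0,0.065,0,0,0,0.065,0,0,0,0.065,0]'

```text
time: 20.18
tool_pos: [0.4818, 0.1578, 0.1059]
tcp_rot: [-2.139, -2.3, 0.001]
wrist_force: [1.2, -0.3, 0.2]
width: -0.002
grip_force: 0.0
```

```bash
python3 -c "
from cp import *
plan(cpt(.040,.045),cpt(.040,.01))
s=viewer.read_camera('side');save(s,'p9.png',(220,130,340,220),6)"
```

```text
at [0.4818 0.1578 0.1059] yang 4.17 q6 0.19 F [ 1.2 -0.3  0.2] w -0.002 t 20.18
[-0.0026, 0.0043, 0.0259] -0.0005
[-0.0026, 0.0044, 0.0609] -0.0005
```

View pics/p9.png

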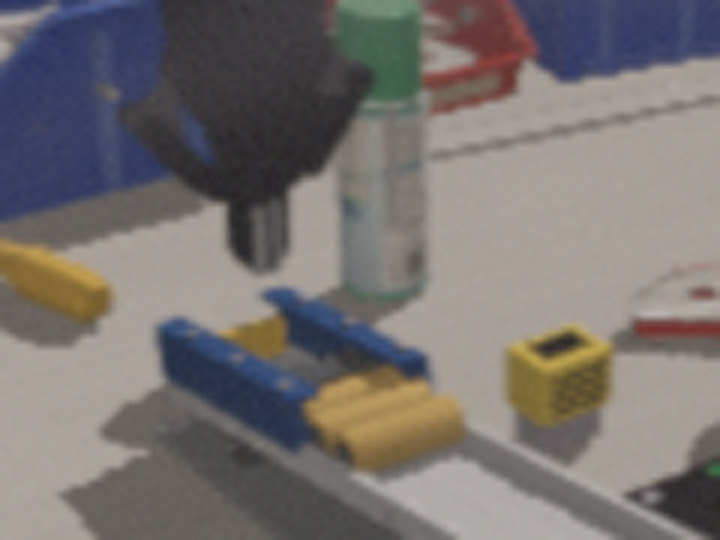

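Emit:
step_arm --series '[0,0.002,0.01,0,0,0.002,0.01,0,0,0.002,0.01,0,0,0.002,0.01,0]'

```text
time: 20.72
tool_pos: [0.4842, 0.1581, 0.0963]
tcp_rot: [2.139, 2.301, 0.001]
wrist_force: [-0.7, 0.0, -0.6]
width: 0.001
grip_force: 0.0
```

```bash
python3 -c "
from cp import *
plan(cpt(.040,.045),cpt(.040,.01))
st=monitor.read_state();s=viewer.read_camera('side')
print(proj(s,st['tool_pos']))
for x in(.04,.06,.08): print(proj(s,W(a,(x,.022,.03+.1228*x+.034))),proj(s,W(a,(x,-.022,.03+.1228*x+.034))))
save(s,'p10.png',(235,150,315,210),9)"
```

```text
at [0.4842 0.1581 0.0963] yang 4.18 q6 0.19 F [-0.7  0.  -0.6] w 0.001 t 20.73
[-0.0028, 0.0019, 0.0164] -0.0004
[-0.0028, 0.0019, 0.0514] -0.0004
[263.9512 177.1429]
[271.9097 183.6322] [258.9984 187.7479]
[275.5014 185.4339] [262.4898 189.6474]
[279.1928 187.2856] [266.0803 191.6008]
```

View pics/p10.png

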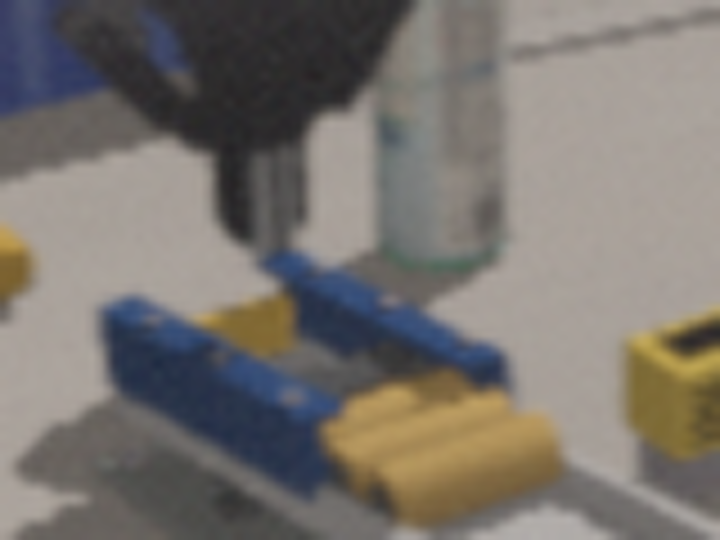

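The finger tips at (265,250) sit over the slot between the blue lips, and the projected lip edges agree with the picture. I'll descend into the slot.

Emit:
step_arm --series '[-0.003,0.002,0.008,0,-0.003,0.002,0.02,0,-0.003,0.002,0.032,0,-0.003,0.002,0.042,0,-0.003,0.002,0.05,0,-0.003,0.002,0.05,0]'

```text
time: 21.52
tool_pos: [0.4855, 0.1551, 0.0451]
tcp_rot: [-2.138, -2.3, 0.002]
wrist_force: [-0.3, 0.1, 0.4]
width: -0.003
grip_force: 0.0
```

```bash
python3 -c "
from cp import *
plan(*[cpt(x,.011) for x in(.04,.055,.137)])"
```

```text
at [0.4855 0.1551 0.0451] yang 4.19 q6 0.19 F [-0.3  0.1  0.4] w -0.003 t 21.52
[0.0003, 0.0009, -0.0008] -0.0002
[-0.0147, 0.0009, -0.0027] -0.0002
[-0.0967, 0.0009, -0.0127] -0.0002
```

Emit:
step_arm --series '[-0.008,0.001,-0.0018,0,-0.015,0.001,-0.0027,0,-0.022,0.001,-0.0036,0,-0.029,0.001,-0.0044,0,-0.036,0.001,-0.0053,0,-0.043,0.001,-0.0061,0,-0.05,0.001,-0.007,0,-0.056,0.001,-0.0078,0]'

```text
time: 22.52
tool_pos: [0.4914, 0.0991, 0.054]
tcp_rot: [2.139, 2.301, 0.001]
wrist_force: [-0.7, 4.1, 2.4]
width: -0.001
grip_force: 2.3
```

Emit:
step_arm --series '[-0.006,0,-0.0007,0,-0.012,0,-0.0015,0,-0.018,0,-0.0022,0,-0.024,0,-0.003,0,-0.03,0,-0.0037,0,-0.036,0,-0.0044,0,-0.041,0,-0.005,0,-0.041,0,-0.005,0]'

```text
time: 23.52
tool_pos: [0.4942, 0.0578, 0.0587]
tcp_rot: [2.139, 2.301, -0.001]
wrist_force: [0.8, 1.3, 0.3]
width: -0.001
grip_force: 0.7
```

```bash
python3 -c "
from cp import *
plan(*[cpt(x,.011) for x in(.137,.14)])
s=viewer.read_camera('side');print([(np.round(d['point'],1).tolist(),round(d['score'],2)) for d in viewer.spot_point(s,'offcut_2')],[(np.round(d['point'],1).tolist(),round(d['score'],2)) for d in viewer.spot_point(s,'roller_2')])
for x in(.148,.16,.172,.196,.22): print(x,proj(s,W(a,(x,0,.03+.1228*x+.012))))"
```

```text
at [0.4942 0.0578 0.0587] yang 4.18 q6 -0.01 F [0.8 1.3 0.3] w -0.001 t 23.52
[0.001, -0.0007, 0.0009] -0.0004
[-0.002, -0.0007, 0.0006] -0.0004
[([260.9, 243.9], 0.83), ([333.8, 229.7], 0.74), ([395.9, 292.5], 0.7), ([286.2, 271.9], 0.68), ([381.2, 282.7], 0.67), ([287.2, 204.9], 0.52), ([256.9, 182.4], 0.39)] [([303.6, 212.7], 0.78), ([297.9, 204.3], 0.58), ([301.0, 208.5], 0.45)]
0.148 [286.0946 203.2573]
0.16 [288.5348 204.5916]
0.172 [291.0185 205.9497]
0.196 [296.1206 208.7396]
0.22 [301.4109 211.6324]
```

The push met about 4 N and offcut 1 should now be near x = 0.16. I'll back off and clear the view.

Emit:
step_arm --series '[0.01,0,0,0,0.01,0,-0.03,0,0.01,0,-0.09,0,-0.04,0,-0.13,0,-0.1,0,-0.13,0,-0.16,0.01,-0.13,0,-0.22,0.015,-0.13,0,-0.28,0.02,-0.13,0]'

```text
time: 24.68
tool_pos: [0.5346, -0.2206, 0.1886]
tcp_rot: [-2.138, -2.301, 0.001]
wrist_force: [0.7, -0.4, 0.1]
width: 0.006
grip_force: 0.0
```

Emit:
step_arm --series '[-0.06,0.005,0,0,-0.1,0.005,0,0,-0.1,0.005,0,0]' --gripper 1

```text
time: 25.05
tool_pos: [0.5467, -0.321, 0.188]
tcp_rot: [-2.142, -2.297, 0.002]
wrist_force: [-0.4, -0.8, -0.0]
width: 0.635
grip_force: 0.0
```

Run:
```python
from cp import *
plan(cpt(.16,.13))
t=viewer.read_camera("top");s=viewer.read_camera("side")
cv2.imwrite("pics/t2.png",t["image"][:,:,::-1]);cv2.imwrite("pics/s2.png",s["image"][:,:,::-1])
g=cv2.cvtColor(t["image"][226:242],cv2.COLOR_RGB2HSV).astype(int).mean(0)
h=np.median(t["image"][224:244].astype(int),axis=0)
for c in range(270,345): print(c,h[c].astype(int).tolist(),end=" ")
```

```text
at [ 0.5467 -0.321   0.188 ] yang 4.0 q6 -0.64 F [-0.4 -0.8 -0. ] w 0.635 t 25.05
[0.3595, -0.0265, 0.0083] -0.0035
270 [109, 107, 103] 271 [109, 107, 103] 272 [109, 106, 103] 273 [109, 107, 103] 274 [109, 106, 103] 275 [109, 106, 104] 276 [110, 107, 103] 277 [110, 107, 104] 278 [110, 106, 103] 279 [110, 107, 103] 280 [110, 107, 104] 281 [110, 107, 103] 282 [110, 108, 104] 283 [111, 108, 104] 284 [114, 111, 107] 285 [130, 127, 123] 286 [150, 146, 141] 287 [167, 163, 158] 288 [171, 167, 162] 289 [171, 167, 162] 290 [171, 167, 162] 291 [171, 167, 162] 292 [171, 167, 162] 293 [168, 164, 159] 294 [153, 149, 145] 295 [119, 117, 114] 296 [87, 87, 86] 297 [78, 79, 79] 298 [78, 78, 79] 299 [78, 79, 79] 300 [78, 79, 79] 301 [79, 80, 79] 302 [79, 80, 79] 303 [78, 79, 78] 304 [82, 75, 66] 305 [117, 93, 47] 306 [155, 122, 46] 307 [173, 138, 50] 308 [179, 144, 53] 309 [181, 145, 53] 310 [179, 144, 53] 311 [173, 139, 51] 312 [161, 128, 46] 313 [143, 112, 40] 314 [124, 96, 34] 315 [135, 106, 37] 316 [161, 128, 46] 317 [174, 140, 51] 318 [179, 144, 53] 319 [181, 146, 53] 320 [178, 143, 52] 321 [170, 136, 49] 322 [158, 125, 45] 323 [141, 110, 40] 324 [126, 97, 35] 325 [135, 105, 38] 326 [160, 127, 46] 327 [174, 139, 51] 328 [179, 144, 53] 329 [181, 145, 53] 330 [178, 143, 52] 331 [172, 137, 50] 332 [159, 126, 46] 333 [142, 112, 45] 334 [123, 100, 61] 335 [118, 109, 96] 336 [143, 139, 134] 337 [166, 162, 157] 338 [171, 168, 163] 339 [173, 169, 164] 340 [173, 169, 164] 341 [173, 169, 164] 342 [173, 169, 164] 343 [173, 170, 164] 344 [173, 170, 164]
```

```bash
sed -i '/^for n,c,h/d' fit2.py
python3 - <<'E'
from fit2 import xcol
from cp import *
for c in(295.3,304.8): print(xcol(c,233,.0242),xcol(c,233,.0))
plan(cpt(.158,.13),cpt(.158,.05))
E
```

```text
[ 0.4834  0.1953 -1.4975] -85.79997138484069
[[ 0.5044 -0.0391]
 [ 0.0426 -0.2751]
 [-0.6211  0.2674]
 [ 0.7193  0.    ]
 [-0.8462 -0.755 ]
 [-0.1414  0.7955]
 [ 0.0065 -0.4488]
 [-0.7893 -0.0381]]
0.1511287251680894 0.1498441783793313
0.17404221471882084 0.17337141443146248
at [ 0.5465 -0.3181  0.1879] yang 4.14 q6 -0.64 F [-0.9  0.6  0.5] w 0.806 t 25.15
[0.3586, -0.0257, 0.0091] -0.001
[0.3585, -0.0256, 0.0891] -0.001
```

Emit:
step_arm --series '[0.06,-0.004,0,0,0.12,-0.008,0,0,0.18,-0.012,0,0,0.24,-0.017,0,0,0.3,-0.021,0,0,0.357,-0.0255,0.01,0,0.357,-0.0255,0.06,0,0.357,-0.0255,0.085,0]' --gripper 1

```text
time: 26.15
tool_pos: [0.4925, 0.0383, 0.1016]
tcp_rot: [-2.132, -2.304, 0.003]
wrist_force: [0.1, -0.3, 0.6]
width: 1.0
grip_force: 0.0
```

Emit:
step_arm --series '[0,0,0,0,0,0,0,0,0,0,0,0]'

```text
time: 26.52
tool_pos: [0.4968, 0.0357, 0.1056]
tcp_rot: [2.137, 2.299, 0.004]
wrist_force: [0.2, 0.2, -0.5]
width: 0.996
grip_force: 0.0
```

```bash
python3 -c "
from cp import *
plan(cpt(.1595,.01))"
```

```text
at [0.4968 0.0357 0.1056] yang 4.18 q6 -0.05 F [ 0.2  0.2 -0.5] w 0.996 t 26.52
[0.0007, -0.0018, 0.046] -0.0003
```

Emit:
step_arm --series '[0.0005,-0.002,0.02,0,0.0005,-0.002,0.035,0,0.0005,-0.002,0.0455,0,0.0005,-0.002,0.0455,0,0.0005,-0.002,0.0455,0]'

```text
time: 27.15
tool_pos: [0.4939, 0.0359, 0.0587]
tcp_rot: [2.139, 2.301, 0.001]
wrist_force: [0.1, -0.8, 0.3]
width: 0.998
grip_force: 0.0
```

```bash
python3 -c "
from cp import *
plan(cpt(.1595,.01))"
```

```text
at [0.4939 0.0359 0.0587] yang 4.17 q6 -0.05 F [ 0.1 -0.8  0.3] w 0.998 t 27.15
[0.0003, 0.0013, -0.0009] -0.0005
```

Emit:
step_arm --series '[0,0.001,-0.001,0,0,0.001,-0.001,0,0,0.001,-0.001,0,0,0.001,-0.001,0,0,0.001,-0.001,0,0,0.001,-0.001,0]' --gripper 0.3

```text
time: 27.9
tool_pos: [0.4959, 0.0362, 0.0608]
tcp_rot: [2.138, 2.3, 0.003]
wrist_force: [0.2, 0.1, 6.1]
width: 0.651
grip_force: 85.7
```

Emit:
step_arm --series '[0.001,0,-0.01,0,0.0025,0,-0.02,0,0.005,0,-0.04,0,0.0085,0,-0.07,0,0.0085,0,-0.07,0]'

```text
time: 28.52
tool_pos: [0.4953, 0.0447, 0.1318]
tcp_rot: [2.136, 2.299, 0.005]
wrist_force: [0.5, 0.7, -2.8]
width: 0.649
grip_force: 87.0
```

```bash
python3 -c "
from cp import *
plan((.542,-.257,.14,4.2),(.542,-.257,.018,4.2))
s=viewer.read_camera('side')
for l in('roller_1','offcut_1','plug'): print(l,[(np.round(d['point'],1).tolist(),round(d['score'],2)) for d in viewer.spot_point(s,l)])
for x in(.012,.036,.060): print(x,proj(s,W(a,(x,0,.03+.1228*x+.012))))"
```

```text
at [0.4953 0.0447 0.1318] yang 4.2 q6 -0.03 F [ 0.5  0.7 -2.8] w 0.649 t 28.52
[-0.3043, 0.0245, -0.0081] 0.0001
[-0.3043, 0.0239, 0.1139] 0.0001
roller_1 [([288.4, 202.2], 0.64), ([286.0, 199.8], 0.53), ([292.2, 205.5], 0.49), ([358.5, 193.0], 0.28)]
offcut_1 [([381.5, 283.7], 0.78), ([286.1, 178.5], 0.61), ([396.7, 294.5], 0.56), ([260.4, 243.9], 0.56), ([287.3, 272.1], 0.54)]
plug [([382.6, 211.9], 0.84), ([313.9, 203.3], 0.62)]
0.012 [261.1505 189.6174]
0.036 [265.2205 191.843 ]
0.06 [269.4242 194.1416]
```

Emit:
step_arm --series '[-0.06,0.005,-0.015,0,-0.12,0.01,-0.015,0,-0.18,0.014,-0.015,0,-0.24,0.019,-0.015,0,-0.307,0.024,-0.015,0,-0.307,0.024,-0.01,0,-0.307,0.024,0.05,0,-0.307,0.024,0.08,0]'

```text
time: 29.72
tool_pos: [0.5366, -0.2578, 0.0445]
tcp_rot: [-2.134, -2.295, 0.003]
wrist_force: [-0.7, 0.4, -2.6]
width: 0.659
grip_force: 86.8
```

Emit:
step_arm --series '[0,0,0.01,0,0,0,0.02,0,0,0,0.028,0,0,0,0.034,0,0,0,0.034,0]'

```text
time: 30.35
tool_pos: [0.5407, -0.2602, 0.0159]
tcp_rot: [2.138, 2.3, 0.0]
wrist_force: [0.9, 0.7, -3.6]
width: 0.646
grip_force: 87.0
```

Emit:
step_arm --series '[0,0,0,0,0,0,0,0,0,0,-0.05,0,0,0,-0.11,0,0,0,-0.16,0,0,0,-0.16,0]' --gripper 1

```text
time: 31.1
tool_pos: [0.544, -0.262, 0.1825]
tcp_rot: [2.131, 2.292, 0.005]
wrist_force: [0.5, 0.2, 0.1]
width: 0.999
grip_force: 0.0
```

Run:
```python
from cp import *
plan()
s=viewer.read_camera('side');t=viewer.read_camera('top')
cv2.imwrite('pics/p11.png',np.vstack([np.hstack([cv2.resize(s['image'][150:300,240:440,::-1],(400,300),interpolation=2),cv2.resize(t['image'][210:258,220:284,::-1],(400,300),interpolation=2)]),cv2.resize(t['image'][150:280,220:480,::-1],(600,300),interpolation=2)[:, :].copy() if 0 else cv2.resize(t['image'][150:280,220:480,::-1],(800,300),interpolation=2)]))
cv2.imwrite('pics/t3.png',t['image'][:,:,::-1]);cv2.imwrite('pics/s3.png',s['image'][:,:,::-1])
print('plug placed proj',proj(s,(.6142,.0993,0)),proj(t,(.6142,.0993,.052)))
for p in(s,t):print([(np.round(d['point'],1).tolist(),round(d['score'],2)) for d in viewer.spot_point(p,'plug')])
```

```text
at [ 0.544  -0.262   0.1825] yang 4.19 q6 -0.56 F [0.5 0.2 0.1] w 0.999 t 31.1
plug placed proj [312.1063 202.3739] [277.9615 185.4038]
[([314.2, 202.7], 0.89), ([382.0, 210.4], 0.85)]
[([340.2, 142.4], 0.88), ([277.5, 192.1], 0.62)]
```

View pics/p11.png

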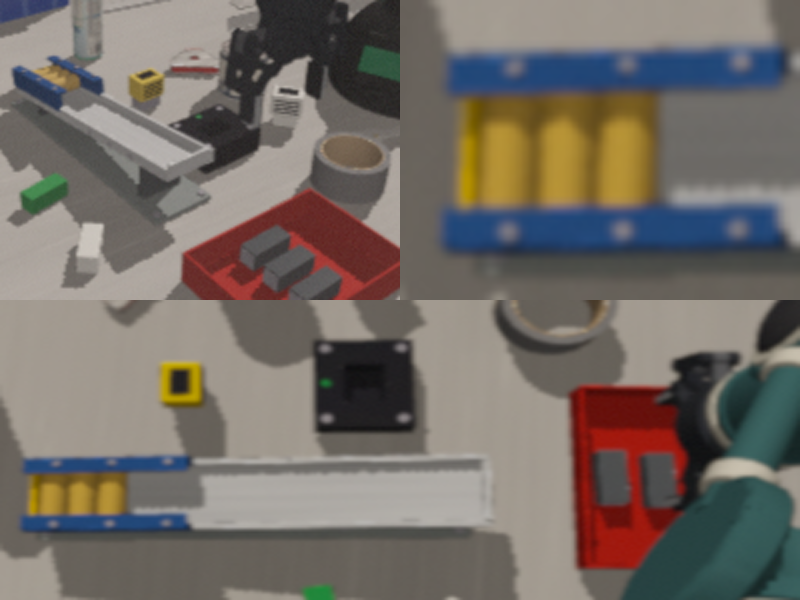

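The three rollers sit against the stop, three offcuts lie in the tray, and the yellow plug is at about full pixel (279,186), where I left it. Checking its pose numerically before the regrasp.

Run:
```python
from cp import *
for f in("t0","t3"):
    im=cv2.imread(f"pics/{f}.png");hsv=cv2.cvtColor(im,cv2.COLOR_BGR2HSV)
    m=((hsv[...,1]>150)&(hsv[...,0]>20)&(hsv[...,0]<35)&(hsv[...,2]>100)).astype(np.uint8)
    n,l,st,c=cv2.connectedComponentsWithStats(m)
    for k in range(1,n):
        if st[k,4]>60 and 160<c[k][1]<205: print(f,st[k],c[k],cv2.minAreaRect(np.argwhere(l==k)[:,::-1].astype(np.float32)))
print(proj(t,(.6142,.0993,.052)),proj(t,(.628,-.0518,.07)))
plan((.6142,.0993,.18,95.28),(.6142,.0993,.0265,95.28))
```

```text
t0 [332 173  14  19 198] [338.5    182.1313] ((338.5, 182.0), (18.0, 13.0), 90.0)
t3 [272 177  14  19 185] [278.373  185.9946] ((278.5, 186.0), (18.0, 13.0), 90.0)
[277.9615 185.4038] [338.5144 182.5253]
at [ 0.539  -0.2594  0.1738] yang 4.18 q6 -0.56 F [ 0.4 -0.3 -1. ] w 0.999 t 31.3
[0.3523, 0.1011, -0.0059] 1.5516
[0.3521, 0.1014, 0.1476] 1.5516
```

Emit:
step_arm --series '[0.06,0.017,-0.01,-0.17,0.12,0.034,-0.01,-0.35,0.18,0.051,-0.01,-0.53,0.24,0.07,-0.01,-0.71,0.3,0.086,-0.01,-0.89,0.352,0.101,-0.01,-1.07,0.352,0.101,-0.01,-1.25,0.352,0.101,-0.01,-1.43]' --newtons 50

```text
time: 32.3
tool_pos: [0.6137, 0.0997, 0.1824]
tcp_rot: [-0.093, -3.135, 0.001]
wrist_force: [0.7, 0.4, 0.4]
width: 1.001
grip_force: 0.0
```

```bash
python3 -c "
from cp import *
plan((.6142,.0993,.08,95.28),(.6142,.0993,.0265,95.28))"
```

```text
at [0.6137 0.0997 0.1824] yang 86.59 q6 -1.39 F [0.7 0.4 0.4] w 1.001 t 32.3
[-0.0011, -0.0002, 0.1024] -0.1517
[-0.0013, -0.0002, 0.1559] -0.1517
```

Emit:
step_arm --series '[-0.001,0,0.03,-0.152,-0.001,0,0.08,-0.152,-0.001,0,0.1,-0.152,-0.001,0,0.1,-0.152,-0.001,0,0.1,-0.152]'

```text
time: 32.92
tool_pos: [0.6174, 0.0985, 0.0867]
tcp_rot: [-0.132, 3.137, 0.0]
wrist_force: [0.9, 0.3, -0.3]
width: 0.998
grip_force: 0.0
```

```bash
python3 -c "
from cp import *
plan((.6142,.0993,.0265,95.28))
im=viewer.read_camera('side')['image'];o=cv2.imread('pics/s3.png')[:,:,::-1]
for i in(o,im):
    hsv=cv2.cvtColor(np.ascontiguousarray(i),cv2.COLOR_RGB2HSV)[185:215,300:330];m=(hsv[...,1]>120)&(hsv[...,0]>20)&(hsv[...,0]<35);print(m.sum(),np.argwhere(m).mean(0),np.argwhere(m).min(0),np.argwhere(m).max(0))"
```

```text
at [0.6174 0.0985 0.0867] yang 94.82 q6 -1.54 F [ 0.9  0.3 -0.3] w 0.998 t 32.92
[0.0032, 0.001, 0.0602] -0.0081
163 [ 7.6748 12.0675] [0 5] [15 21]
175 [ 7.7257 12.4057] [0 5] [15 21]
```

Emit:
step_arm --series '[0.001,0.0005,0.03,-0.008,0.001,0.0005,0.05,-0.008,0.001,0.0005,0.059,-0.008,0.001,0.0005,0.059,-0.008,0.001,0.0005,0.059,-0.008]'

```text
time: 33.6
tool_pos: [0.616, 0.0989, 0.0272]
tcp_rot: [-0.145, 3.137, 0.0]
wrist_force: [-0.4, -1.2, -0.1]
width: 0.998
grip_force: 0.0
```

```bash
python3 -c "
from cp import *
plan((.6142,.0993,.0262,95.28))"
```

```text
at [0.616  0.0989 0.0272] yang 95.28 q6 -1.54 F [-0.4 -1.2 -0.1] w 0.998 t 33.6
[0.0018, 0.0006, 0.001] -0.0
```

Correct the 2 mm, then close.

Emit:
step_arm --series '[0.002,0.0005,0.001,0,0.002,0.0005,0.001,0,0.002,0.0005,0.001,0]'

```text
time: 33.98
tool_pos: [0.6132, 0.0992, 0.0256]
tcp_rot: [-0.145, 3.138, 0.0]
wrist_force: [-0.4, -0.4, -0.8]
width: 1.001
grip_force: 0.0
```

Emit:
step_arm --series '[0,0,0,0,0,0,0,0,0,0,0,0,0,0,0,0,0,0,0,0,0,0,0,0]' --gripper 0 --newtons 70

```text
time: 34.72
tool_pos: [0.6135, 0.0992, 0.0256]
tcp_rot: [-0.145, 3.138, 0.0]
wrist_force: [-0.3, 0.7, 1.9]
width: 0.385
grip_force: 70.6
```

```bash
python3 -c "
from cp import *
plan((.6142,.0993,.0257,95.28),(.628,-.0518,.09,95.28))"
```

```text
at [0.6135 0.0992 0.0256] yang 95.28 q6 -1.54 F [-0.3  0.7  1.9] w 0.385 t 34.73
[-0.0008, 0.0, -0.0001] 0.0
[-0.0006, -0.1517, -0.0644] 0.0
```

Emit:
step_arm --series '[0,0,-0.03,0,0,0,-0.065,0,0,-0.04,-0.065,0,0,-0.08,-0.065,0,0,-0.12,-0.065,0,0,-0.1517,-0.065,0,0,-0.1517,-0.065,0,0,-0.1517,-0.065,0]'

```text
time: 35.72
tool_pos: [0.6264, -0.0516, 0.0897]
tcp_rot: [0.144, -3.137, -0.001]
wrist_force: [0.1, 0.0, -1.6]
width: 0.386
grip_force: 70.3
```

Emit:
step_arm --series '[0,0,0.01,0,0,0,0.016,0,0,0,0.02,0,0,0,0.02,0]'

```text
time: 36.22
tool_pos: [0.6266, -0.0515, 0.0696]
tcp_rot: [0.146, -3.137, -0.0]
wrist_force: [0.2, -0.1, -2.3]
width: 0.389
grip_force: 70.3
```

```bash
python3 -c "
from cp import *
plan((.6273,-.0518,.066,95.28),(.6273,-.0518,.0435,95.28));print(monitor.read_state()['grip_force'])"
```

```text
at [ 0.6266 -0.0515  0.0696] yang 95.31 q6 -1.79 F [ 0.2 -0.1 -2.3] w 0.389 t 36.23
[-0.0007, -0.0004, 0.0036] 0.0006
[-0.0007, -0.0004, 0.0261] 0.0006
70.26320815086365
```

Emit:
step_arm --series '[-0.0005,-0.0004,0.004,0,-0.0005,-0.0004,0.007,0,-0.0005,-0.0004,0.01,0,-0.0005,-0.0004,0.012,0,-0.0005,-0.0004,0.012,0]'

```text
time: 36.85
tool_pos: [0.6274, -0.0522, 0.0579]
tcp_rot: [0.145, -3.138, -0.0]
wrist_force: [-0.1, 0.0, -1.3]
width: 0.387
grip_force: 70.3
```

```bash
python3 -c "
from cp import *
plan((.6273,-.0518,.0435,95.28))"
```

```text
at [ 0.6274 -0.0522  0.0579] yang 95.28 q6 -1.79 F [-0.1  0.  -1.3] w 0.387 t 36.85
[0.0, 0.0004, 0.0144] -0.0001
```

Free entry, with no contact force. Pushing home.

Emit:
step_arm --series '[0,0.0003,0.004,0,0,0.0003,0.008,0,0,0.0003,0.011,0,0,0.0003,0.0135,0,0,0.0003,0.0148,0,0,0.0003,0.0148,0]'

```text
time: 37.6
tool_pos: [0.6273, -0.0519, 0.0436]
tcp_rot: [0.145, -3.138, -0.0]
wrist_force: [-2.2, -0.2, 1.2]
width: 0.386
grip_force: 70.5
```

```bash
python3 -c "
from cp import *
plan((.6273,-.0518,.0435,95.28))"
```

```text
at [ 0.6273 -0.0519  0.0436] yang 95.28 q6 -1.79 F [-2.2 -0.2  1.2] w 0.386 t 37.6
[0.0, 0.0001, 0.0001] 0.0001
```

Emit:
step_arm --series '[0,0,0.0005,0,0,0,0.001,0,0,0,0.001,0]'

```text
time: 37.98
tool_pos: [0.6273, -0.052, 0.0435]
tcp_rot: [0.145, -3.138, -0.0]
wrist_force: [-5.7, 1.0, 6.6]
width: 0.385
grip_force: 71.4
```

Emit:
step_arm --series '[0,0,-0.0005,0,0,0,-0.0005,0,0,0,-0.0005,0,0,0,-0.0005,0,0,0,-0.05,0,0,0,-0.11,0,0,0,-0.16,0,0,0,-0.16,0]' --gripper 1

```text
time: 38.98
tool_pos: [0.6315, -0.0524, 0.2093]
tcp_rot: [-0.144, 3.127, -0.003]
wrist_force: [-1.0, -0.1, -0.2]
width: 0.996
grip_force: 0.0
```

Emit:
step_arm --series '[0.06,-0.06,0,0,0.11,-0.12,0,0,0.16,-0.18,0,0,0.2,-0.23,0,0,0.2,-0.28,0,0,0.2,-0.33,0,0,0.2,-0.33,0,0]'

```text
time: 39.85
tool_pos: [0.4574, -0.4018, 0.2012]
tcp_rot: [0.14, -3.137, -0.001]
wrist_force: [-0.6, 0.3, 0.2]
width: 1.0
grip_force: 0.0
```

Run:
```python
from cp import *
plan()
cur={"s":viewer.read_camera('side'),"t":viewer.read_camera('top')}
for k in"ts":
    o=cv2.imread(f"pics/{k}0.png");n=np.ascontiguousarray(cur[k]["image"][:,:,::-1]);cv2.imwrite(f"pics/{k}9.png",n)
    b=(325,168,355,205) if k=="t" else (330,190,365,222)
    for i in(o,n):
        h=cv2.cvtColor(i,cv2.COLOR_BGR2HSV)[b[1]:b[3],b[0]:b[2]];m=(h[...,1]>130)&(h[...,0]>20)&(h[...,0]<35)&(h[...,2]>100);p=np.argwhere(m);print(k,len(p),p.mean(0),p.min(0),p.max(0))
    d=cv2.absdiff(o,n).max(2);d=(cv2.medianBlur(d,5)>40).astype(np.uint8);_,_,st,c=cv2.connectedComponentsWithStats(d);print([(r[:4].tolist()) for r in st[1:] if r[4]>15])
    for l in("offcut_1","roller_1"):print(l,[np.round(q['point'],0).tolist() for q in viewer.spot_point(cur[k],l)])
```

```text
at [ 0.4574 -0.4018  0.2012] yang 95.1 q6 -2.42 F [-0.6  0.3  0.2] w 1.0 t 39.85
t 198 [14.1313 13.5   ] [5 7] [23 20]
t 197 [14.0254 13.4873] [5 7] [23 20]
[[487, 193, 153, 207], [412, 215, 13, 33], [428, 216, 12, 33], [443, 218, 13, 33], [233, 221, 58, 28], [301, 221, 22, 28], [356, 223, 12, 25], [523, 390, 9, 10]]
offcut_1 [[323.0, 283.0], [417.0, 224.0], [451.0, 230.0], [435.0, 227.0], [371.0, 290.0]]
roller_1 [[238.0, 234.0], [256.0, 234.0]]
s 178 [17.9213 15.4045] [9 8] [27 26]
s 181 [17.8453 16.011 ] [9 8] [26 26]
[[53, 0, 93, 139], [380, 0, 17, 7], [391, 0, 99, 164], [415, 0, 61, 53], [123, 48, 30, 55], [66, 135, 81, 107], [366, 148, 88, 115], [425, 175, 13, 13], [260, 184, 49, 33], [0, 190, 45, 61], [19, 191, 24, 15], [311, 216, 24, 16], [0, 233, 25, 17], [356, 263, 55, 51], [6, 301, 30, 26]]
offcut_1 [[394.0, 295.0], [383.0, 284.0], [260.0, 246.0], [288.0, 271.0], [370.0, 268.0]]
roller_1 [[267.0, 191.0], [263.0, 187.0], [267.0, 189.0], [415.0, 239.0]]
```

```bash
python3 -c "
from workcell import job
print(job.finish_job())"
```

```text
the job is handed in; nothing more can be done
None
```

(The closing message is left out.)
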